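Set the dose on a tube filler and give it one stroke

ROBOT

A 6-joint arm with a two-finger parallel gripper is mounted at the origin on the work surface. World frame = base frame: x ahead of the robot, y to its left, z up, the work surface at z = 0. Lengths are in mm, angles in rad, forces in N, time in s.
With the tool pointing down it reaches from about 350 to 875 mm from the base axis. Payload 4.2 kg.
Tool frame: the origin (TCP) lies midway between the tips of the shut fingers; the grasp point (between the pads) lies 19 mm behind it; z points along the fingers, y is the line along which they close (so a half turn about z gives the same grasp; the last joint's range is limited). The gripper opens to 85 mm and grips with 20 to 120 N. Pads are 22 mm wide; open, the fingers measure 114 mm over their backs; the gripper's body (76 mm by 85 mm) begins 54 mm behind the grasp point. The pads swing forward as they close: fully open they stand 13 mm farther back than shut.
Start: joints at [1.505, 0.385, 0.008, 0, -1.194, -0.259], TCP at [199.417, 592.311, 231.312] pointing down, gripper open.
Joint ranges: [-3.14, 3.14], [-1.21, 2.06], [-1.07, 1.41], [-3.16, 2.05], [-2.99, -0.16], [-3.1, 3.1]. Speed limits (rad/s): [2.79, 2.79, 3.14, 3.14, 3.14, 3.14].

INTERFACE

Orientations are given as a unit quaternion [x, y, z, w].
In Python, from bench import read_state, get_image, job_done gives the robot as it stands.
- The arm moves only by the shell command python3 -m jog 'ROWS'. ROWS is JSON, a list of rows, each a list of 3 entries, a list of its own where there are three numbers: the shift along the world's x, y, z scaled (see below), then the turn, a rotation vector about the world's x, y, z scaled (see below), then the gripper's target within -1 to 1 (shut at 1, half-way at 0, fully open at -1). In form: [[[x, y, z], [wx, wy, wz], claw], ...]. A call has 1 to 20 rows; each row is the pose to reach, as a shift and turn from the pose commanded when the call began; what a row does not reach only later rows make up. The controller multiplies each number of a shift by 10 cm and each number of a turn by 120 degrees. A row lasts 1/10 s, in which the tool goes at most 50 mm and 8.59 degrees, less where a joint would pass 70% of its speed; a pose out of reach is approached as far as the arm can. A call with a number of a shift or a turn outside -1 to 1 is refused whole. A call with a gripper value outside its range is refused whole. The fingers move at their own pace and stop on an object; the grip force is fixed at half the most. Time passes only in rows, so rows that repeat a pose let the fingers close. It gives the time, the measured TCP pose, the force, the opening and the grip force at its end, in the units of the state.
- read_state(): the state, without advancing time (a new reading comes with each control period).
- get_image(name): name is "side" or "top"; returns a dict with "frame" (480x640x3 uint8, red, green, blue), "range_z" (480x640 float32, mm along the optical axis (not along the pixel's ray), 0 where there is no reading), "fx", "fy", "cx", "cy" (pixels), "distortion" ([k1, k2, p1, p2, k3] as OpenCV has them; the pictures are not rectified), "R" (3x3) and "t" (3): a world point X has camera coordinates R X + t. Camera axes: x right, y down, z forward; pixel columns grow to the right and rows downward; lengths in mm; the calibration is good to about 2 mm. A picture is of the moment at which its call begins.
- job_done(): hands the job in; it is judged then, once.
The state is a dict: "clock": time; "joints": joint angles; "joint_vel": joint speeds; "joint_efforts": joint torques, N m; "position": TCP position; "ee_rot": TCP orientation; "contact_force": force on the tool from outside, world axes, zero at the start; "wrist_torque": the same for the moment, N m; "gripper_width": finger opening in mm; "grasp_force": force on a finger pad.
Only numpy, scipy, OpenCV 4.12 (cv2) and the standard library are available. Lean on these libraries where they do the work, as an engineer would, in place of code of your own. Each camera call takes 0.05 s, during which the arm holds its last target. There are 200 camera calls.

TASK

First take the rubber stopper off the tube filler's deck, where it blocks the crank, and put it in the metal dish. Then pull the dose selector knob up, turn it until its pointer faces the tall marker pin and let it drop fully home there. Finally turn the handwheel by its crank clockwise (seen from above) through exactly one full turn, so that the crank is back where it started, and let go, leaving the glassware and the test-tube rack undisturbed.

Things in the scene. Friction and masses are not known exactly. Their poses are not given: they have to be found in the camera images.
- filler: White hand-driven tube filler, fixed to the bench: a deck block 190 x 380 mm, its flat top 60 mm above the bench, spanning x -105..+85 and y -190..+190 mm of this frame. Origin on the bench; z up; front side -x. Selector axis at (-20, 110) mm, handwheel axis at (-20, -80) mm. The starting pointer direction is -x.
- carousel_top (a point): Centre of the carousel behind the deck: six glass tubes in a 160 mm round holder, 130 mm high, on a 220 x 220 mm foot; the handwheel turns it a sixth of a turn per turn. A steel column 24 mm across and 200 mm high stands 125 mm to its +y side (filler frame) and carries a nozzle over one tube. Keep clear of both.
- selector_lift (a joint): Height of the dose selector knob above its seat, m: 0 fully home, at most 0.022. A spring pushes it down with 4 N when seated, 8 N when 15 mm up (plus 1.3 N weight). It must rise above 10 mm to clear the rounded ridges between stops; lifted 13 to 18 mm it turns freely. Let go within about 12 degrees of a stop it slides home by itself.
- selector (a joint): Angle of the dose selector about its vertical axis, rad, positive anticlockwise seen from above; 0 (where it starts, seated) has the pointer towards the front (-x) of the filler. Five stops: -70, -35, 0, 35 and 70 degrees; limits +-1.5.
- selector_grip (a point): Point on the selector's axis, 110 mm above the bench when seated, where to grip: a black upright bar 50 mm long, 16 mm thick, 38 mm high (top 13 mm above this point, foot 25 mm below, on a 66 mm round skirt whose top is 24 mm below). Rises and turns with the knob. Its x axis lies along the bar, pointer towards its -x; pinch the bar across its y axis.
- pointer (a point): Point that turns with the selector, 60 mm from its axis in the direction of the pointer (an aluminium finger that ends 52 mm from the axis): it lies over the marker pin when the selector is set to it.
- marker: Upright steel marker pin, 12 mm across and 18 mm tall, fixed on the deck (origin at its foot) 60 mm from the selector axis, beside the one stop to be set. The three other stops have flat 12 mm plugs, 3 mm high; the starting stop has none. It is never the starting stop.
- wheel (a joint): Angle of the handwheel about its vertical axis, rad, 0 at the start, growing clockwise seen from above; one full turn is 6.283. It turns easily, without stops, and stays where it is left.
- wheel_axis (a point): Fixed point on the handwheel's axis, 112 mm above the bench, level with crank_grip. The wheel: a steel disc of 36 mm radius, 11 to 25 mm above the deck; a hub boss of 12 mm radius, up to 35 mm above the deck; a crank arm 20 mm wide, out to 76 mm from the axis, 13 to 23 mm above the deck.
- crank_grip (a point): Middle of the upright black crank handle, 65 mm from the wheel's axis, which it circles. The handle is a free-spinning 20 mm round grip, from 85 to 129 mm above the bench; this point is 112 mm above the bench.
- stopper: Grey rubber stopper standing on the deck in the crank's path: tapered, 28 mm across at the foot, 36 mm at the top, 45 mm tall, 50 g. Origin: centre of its underside, z up.
- dish: Shallow round metal dish on the bench, 120 mm across, 18 mm high, wall 4 mm, inner floor 5 mm above the bench. Origin: centre of its underside.
- flask: Bystander: stoppered amber conical flask, 72 mm across the foot, 118 mm tall, on the bench close to the filler's front. Origin: centre of its underside.
- jar: Bystander: capped glass jar, 48 mm across, 85 mm tall, on the bench close to the filler's front. Origin: centre of its underside.
- rack: Bystander: wooden test-tube rack, 100 x 200 mm (x, y), 130 mm tall with its tubes, on the bench. Origin: centre of its underside.
Not all that is in view belongs to the job. Of the things shaped like the dish, the metal one is meant.

How it is judged:
By the outcome, as a careful person would: the job done as asked, in the order asked, and still so for the second after the job is handed in, with the robot touching nothing.
It also fails if it takes over 70 s, if anything falls off the work surface, if the arm or the gripper's body presses on something with over 40 N, if the wrist force passes 120 N, or if a joint passes its speed limit or range.

## Working session

There is one attempt and no reset: what is moved stays moved. The work goes in short steps, Python scripts to look and compute and a shell command to move; the robot and the scene stay as the last step left them, time stands still between calls to the robot, and variables do not carry over. Pictures are saved under pics/ and viewed, at most 10 in all, crops included, and the job is handed in when it is done.

```bash
mkdir -p pics; cat > h.py <<'E'
import numpy as np,cv2
from bench import read_state,get_image
def cam(n):
    g=get_image(n); g['K']=np.array([[g['fx'],0,g['cx']],[0,g['fy'],g['cy']],[0,0,1.]]); g['D']=np.array(g['distortion'],float)
    g['R']=np.array(g['R']);g['t']=np.array(g['t']);return g
def cloud(g):
    v,u=np.mgrid[0:480,0:640]
    p=cv2.undistortPoints(np.stack([u,v],-1).reshape(-1,1,2).astype(float),g['K'],g['D']).reshape(480,640,2)
    z=g['range_z'].astype(float); C=np.stack([p[...,0]*z,p[...,1]*z,z],-1)
    W=(C-g['t'])@g['R']; W[z<=0]=np.nan; return W
def proj(g,X):
    r,_=cv2.Rodrigues(g['R']); return cv2.projectPoints(np.array(X,float).reshape(-1,3),r,g['t'],g['K'],g['D'])[0].reshape(-1,2)
def save(g,n): cv2.imwrite('pics/'+n,g['frame'][...,::-1])
E
python3 - <<'E'
from h import *
print(read_state())
for n in('top','side'):
    g=cam(n);save(g,n+'0.png');np.savez(n+'0.npz',W=cloud(g),f=g['frame']);print(n,-g['R'].T@g['t'],g['R'])
E
```

```text
{'clock': 0.0, 'joints': array([ 1.50460501e+00,  3.85517420e-01,  6.61871018e-03, -5.22192912e-04,
       -1.19399135e+00, -2.58593713e-01]), 'joint_vel': array([ 6.61834755e-04, -1.13927508e-04, -5.99975793e-04,  2.43823625e-04,
       -8.71274284e-05, -3.04263018e-04]), 'joint_efforts': array([-6.63459341e-04, -3.92292416e+01,  1.88407212e+01,  4.18644235e+00,
       -4.66984420e-03,  9.39026563e-07]), 'position': array([199.2332124 , 591.7708792 , 230.23897967]), 'ee_rot': array([ 9.86827139e-01, -1.61774666e-01, -1.41001842e-04,  1.06533648e-03]), 'contact_force': array([-0.57543091, -0.03218233, -0.48936632]), 'wrist_torque': array([0.02077721, 0.00816066, 0.06515902]), 'grasp_force': 0.0, 'gripper_width': 85.28202502875898}
top [ 429.67964096    9.82448937 1415.17201434] [[ 0.00449713 -0.9999264   0.01126844]
 [-0.99413223 -0.0056884  -0.10802197]
 [ 0.10807812 -0.01071653 -0.99408464]]
side [  78.40752834 -575.03005125  922.72387443] [[ 0.78435746 -0.62009152  0.01642815]
 [-0.450137   -0.58720374 -0.67273208]
 [ 0.42680213  0.52026751 -0.73970377]]
```

View pics/top0.png

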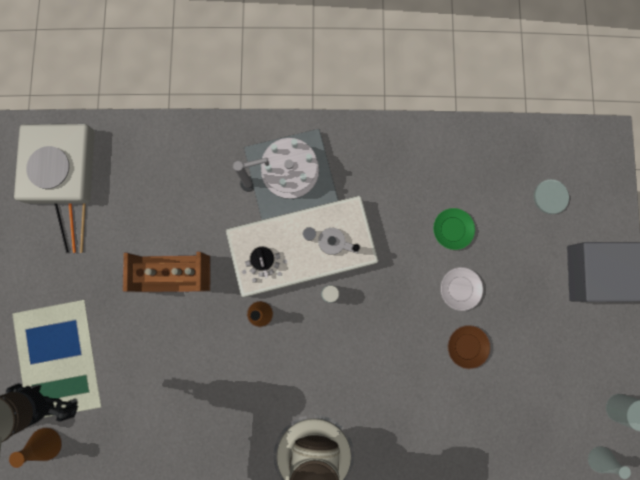

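View pics/side0.png

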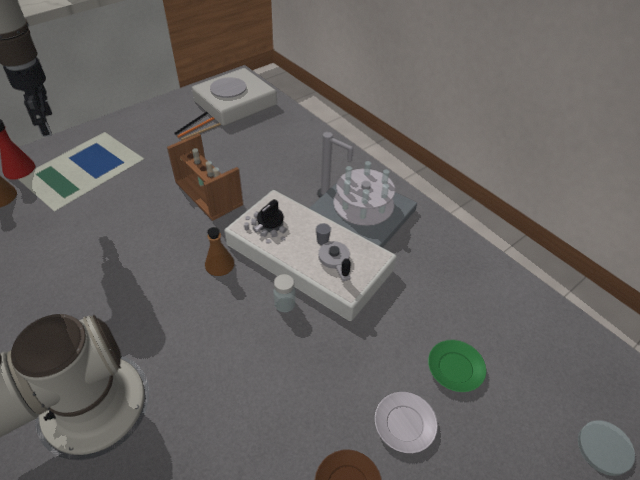

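The top view shows the filler deck around (302,247), selector (262,258), stopper (310,234), handwheel (332,241), crank (355,248) and metal dish (462,289). The flask is at (260,314), the jar at (330,294) and the rack at (166,272). Next I'll measure these.

```bash
cat > m.py <<'E'
from h import *
d=np.load('top0.npz');W=d['W'];f=d['f'].astype(int)
v,u=np.mgrid[0:480,0:640]
m=(abs(W[...,2]-60)<6)&(u>210)&(u<390)&(v>180)&(v<310)
m2=cv2.morphologyEx(m.astype(np.uint8),cv2.MORPH_OPEN,np.ones((3,3)))
n,l,s,c=cv2.connectedComponentsWithStats(m2);k=1+s[1:,4].argmax();P=W[l==k]
r=cv2.minAreaRect(P[:,:2].astype(np.float32));print('deck',r,np.median(P[:,2]))
print(cv2.boxPoints(r))
def blob(n,u0,u1,v0,v1,z0,z1):
    q=(u>=u0)&(u<=u1)&(v>=v0)&(v<=v1)&(W[...,2]>z0)&(W[...,2]<z1)
    p=W[q]; (c,rad)=cv2.minEnclosingCircle(p[:,:2].astype(np.float32)); print(n,len(p),np.round(p.mean(0),1),'circ',np.round(c,1),round(rad,1),'zmax',round(p[:,2].max(),1))
blob('dish',435,490,262,315,10,30); blob('stopper',298,319,222,245,98,115)
blob('crank',346,364,240,257,115,140);blob('boss',315,350,225,258,90,100);blob('disc',310,352,222,258,80,90)
blob('flask',240,275,295,330,60,130);blob('jar',318,342,282,306,75,100);blob('bar',245,280,240,275,112,135);blob('rack',118,215,245,300,60,140);blob('skirt',245,280,240,275,80,93)
blob('green',430,480,205,255,10,30)
c=f[180:310,220:390].astype(np.uint8);
g=np.load('side0.npz')['f']
a=cv2.resize(c[30:120,5:85],None,fx=5,fy=5,interpolation=2);b=cv2.resize(g[185:275,220:300],None,fx=5,fy=5,interpolation=2)
cv2.imwrite('pics/c1.png',np.hstack([a,b])[...,::-1])
E
python3 m.py
```

```text
deck ((568.8936767578125, 37.62284851074219), (189.93655395507812, 379.1028747558594), 14.610433578491211) 60.75951014255723
[[ 429.18283  197.08948]
 [ 524.80994 -169.75443]
 [ 708.6045  -121.84378]
 [ 612.9774   245.00012]]
dish 710 [ 455.6 -408.7   15. ] circ [ 459.3 -406. ] 62.1 zmax 26.2
stopper 143 [595.3  17.4 105.1] circ [595.7  17.6] 17.6 zmax 111.3
crank 46 [ 558.  -103.1  127.2] circ [ 557.7 -103.2] 9.4 zmax 135.5
boss 77 [580.  -42.8  94.4] circ [578. -43.] 32.8 zmax 99.7
disc 539 [577.  -46.6  85. ] circ [573.2 -53.7] 48.7 zmax 89.9
flask 147 [386.4 150.3 101.2] circ [400.8 170.6] 41.3 zmax 124.7
jar 210 [440.1 -38.6  85.3] circ [440.1 -38.9] 21.3 zmax 94.9
bar 125 [531.1 141.3 122.3] circ [531.1 143. ] 25.1 zmax 127.8
rack 2038 [493.1 395.7 100.3] circ [493.3 392.8] 112.0 zmax 134.0
skirt 355 [529.1 140.2  85.9] circ [525.4 138.7] 39.2 zmax 92.5
green 737 [ 623.6 -391.    15.1] circ [ 607.4 -384.5] 75.4 zmax 24.9
```

View pics/c1.png

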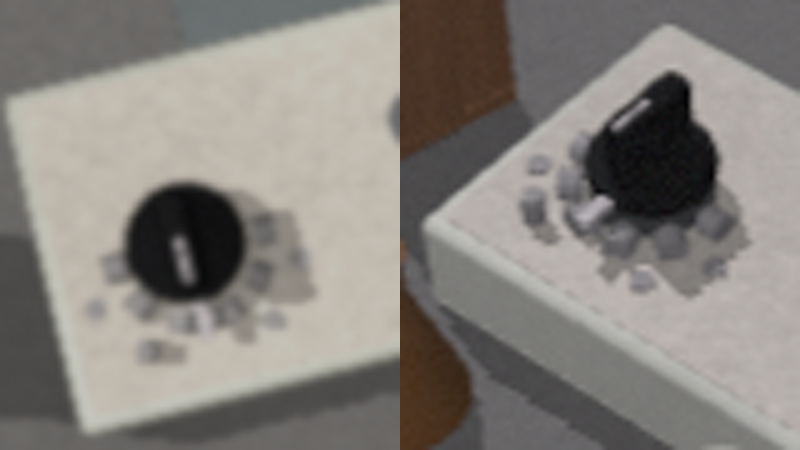

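The side crop shows the one tall pin at (530,205) and flat plugs at (540,160), (640,280) and (712,265). The pin therefore looks to be at the −35° stop. I'll check that by projecting the stops, and locate the carousel and column.

```bash
python3 - <<'E'
from h import *
a=np.deg2rad(14.6);R=np.array([[np.cos(a),-np.sin(a)],[np.sin(a),np.cos(a)]]);O=np.array([578.6,40.1])
F=lambda x,y:O+R@[x,y]
print('sel',F(-20,110),'wheel',F(-20,-80))
gt=cam('top');gs=cam('side')
for s in(-70,-35,35,70):
    t=np.deg2rad(180+s);p=F(-20+60*np.cos(t),110+60*np.sin(t))
    u=proj(gt,[*p,62])[0];w=proj(gs,[*p,62])[0]
    print(s,p.round(1),'topcrop',((u-[225,210])*5).round(),'sidecrop',((w-[220,185])*5+[400,0]).round())
W=np.load('top0.npz')['W'];v,u=np.mgrid[0:480,0:640]
for z0,z1 in((85,140),(160,215)):
    q=(u>225)&(u<335)&(v>125)&(v<205)&(W[...,2]>z0)&(W[...,2]<z1);p=W[q];print(len(p),p.min(0),p.max(0),cv2.minEnclosingCircle(p[:,:2].astype(np.float32)))
q=(abs(W[...,2]-18)<6)&(u>430)&(u<495)&(v>260)&(v<320);p=W[q][:,:2]
print('dish rim',cv2.fitEllipse(p[cv2.convexHull(p.astype(np.float32),returnPoints=False)[:,0]].astype(np.float32)))
E
for i in 1 2; do :; done
python3 -m jog '[[[0.3,-0.45,0],[0,0,-0.06],-1],[[0.66,-0.958,0],[0,0,-0.12],-1],[[0.66,-0.958,0],[0,0,-0.12],-1]]'
python3 -m jog '[[[0.3,-0.45,0],[0,0,-0.06],-1],[[0.66,-0.958,0],[0,0,-0.12],-1],[[0.66,-0.958,0],[0,0,-0.12],-1]]'
```

```text
sel [531.51818718 141.50662159] wheel [579.41136525 -42.3581208 ]
-70 [497.4 190.9] topcrop [ 92. 307.] sidecrop [533. 159.]
-35 [475.3 162.4] topcrop [145. 349.] sidecrop [527. 211.]
35 [492.6  95.8] topcrop [270. 318.] sidecrop [634. 275.]
70 [525.9  81.8] topcrop [297. 256.] sidecrop [708. 261.]
2408 [706.68889485  -1.31193284  85.49565711] [856.96376939 199.97342839 139.63625847] ((775.0560913085938, 101.57804870605469), 103.81707000732422)
249 [738.58126481 120.49646932 160.25843332] [773.30244675 203.61708039 205.83764034] ((759.3631591796875, 161.91041564941406), 42.3856201171875)
dish rim ((455.1305236816406, -406.50970458984375), (115.00189208984375, 117.60931396484375), 14.708558082580566)
clock: 0.5
position: [266.7, 493.2, 231.3]
ee_rot: [0.958, -0.286, -0.0, 0.001]
contact_force: [1.3, 0.9, 0.3]
gripper_width: 85.5
grasp_force: 0.0
clock: 0.8
position: [332.6, 397.7, 231.4]
ee_rot: [0.915, -0.404, -0.0, 0.0]
contact_force: [0.5, 0.0, -0.5]
gripper_width: 85.5
grasp_force: 0.0
```

```bash
for r in 1; do python3 -m jog '[[[0.3,-0.45,0],[0,0,-0.06],-0.5],[[0.66,-0.958,0],[0,0,-0.12],-0.5],[[0.66,-0.958,0],[0,0,-0.12],-0.5]]'; done
python3 -m jog '[[[0.3,-0.45,0],[0,0,-0.06],-0.5],[[0.66,-0.958,0],[0,0,-0.12],-0.5],[[0.66,-0.958,0],[0,0,-0.12],-0.5]]'
python3 -m jog '[[[0.3,-0.45,0],[0,0,-0.06],-0.5],[[0.66,-0.958,0],[0,0,-0.12],-0.5],[[0.66,-0.958,0],[0,0,-0.12],-0.5]]'
python3 -m jog '[[[0.3,-0.45,0],[0,0,-0.06],-0.5],[[0.66,-0.958,0],[0,0,-0.12],-0.5],[[0.66,-0.958,0],[0,0,-0.12],-0.5]]'
python3 -m jog '[[[0,0,-0.4],[0,0,0],-0.5],[[0,0,-0.8],[0,0,0],-0.5],[[0,0,-0.8],[0,0,0],-0.5],[[0,0,-0.8],[0,0,0],-0.5]]'
python3 - <<'E'
from h import *
s=read_state();print(s['position'],s['joints'])
g=cam('side');u=proj(g,s['position'])[0].astype(int);print(u)
c=g['frame'][150:330,220:420];cv2.imwrite('pics/c2.png',cv2.resize(c,None,fx=3,fy=3)[...,::-1])
E
```

```text
clock: 1.1
position: [398.7, 302.5, 231.4]
ee_rot: [0.857, -0.515, 0.0, 0.0]
contact_force: [-0.2, 0.2, -0.4]
gripper_width: 64.4
grasp_force: 0.0
clock: 1.4
position: [465.0, 206.8, 231.3]
ee_rot: [0.786, -0.618, 0.0, 0.0]
contact_force: [-1.4, 0.5, 0.3]
gripper_width: 63.8
grasp_force: 0.0
clock: 1.7
position: [531.4, 110.9, 231.1]
ee_rot: [-0.702, 0.712, -0.0, -0.0]
contact_force: [0.4, 0.7, -0.4]
gripper_width: 64.2
grasp_force: 0.0
clock: 2.0
position: [597.5, 14.8, 230.6]
ee_rot: [-0.607, 0.794, -0.0, -0.0]
contact_force: [-0.9, -0.4, -0.2]
gripper_width: 64.3
grasp_force: 0.0
clock: 2.4
position: [595.9, 17.9, 151.7]
ee_rot: [-0.61, 0.793, -0.0, -0.0]
contact_force: [1.4, 0.0, 1.3]
gripper_width: 64.4
grasp_force: 0.0
[595.88730096  17.90754273 151.67871627] [ 0.30189331  0.40285357 -0.1768373   0.0011103  -0.99175053 -0.56206842]
[322 212]
```

View pics/c2.png

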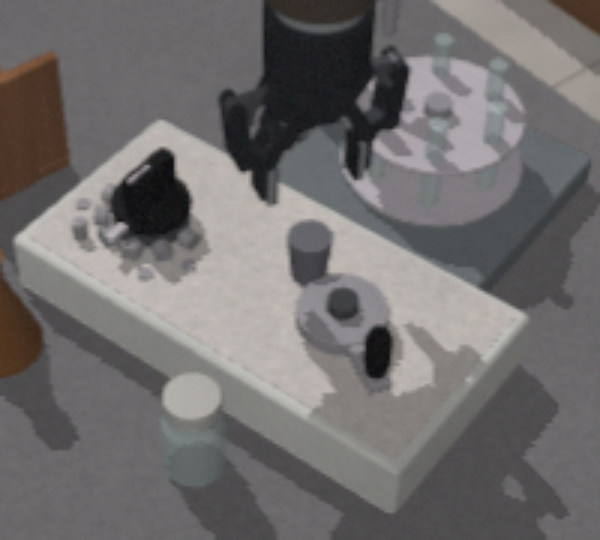

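The fingers straddle the line to the stopper, seen at crop (310,250). I'll go down, grip and lift.

```bash
python3 -m jog '[[[0,0,-0.3],[0,0,0],-0.5],[[0,0,-0.6],[0,0,0],-0.5],[[0,0,-0.79],[0,0,0],-0.5],[[0,0,-0.79],[0,0,0],-0.5],[[0,0,-0.79],[0,0,0],0.3],[[0,0,-0.79],[0,0,0],0.6],[[0,0,-0.79],[0,0,0],1],[[0,0,-0.79],[0,0,0],1],[[0,0,-0.79],[0,0,0],1],[[0,0,-0.79],[0,0,0],1]]'
python3 -m jog '[[[0,0,0.2],[0,0,0],1],[[0,0,0.5],[0,0,0],1],[[0,0,1],[0,0,0],1],[[0,0,1],[0,0,0],1]]'
```

```text
clock: 3.45
position: [597.1, 18.0, 75.1]
ee_rot: [-0.609, 0.793, -0.001, 0.002]
contact_force: [-1.5, 0.7, 6.8]
gripper_width: 33.0
grasp_force: 59.1
clock: 3.85
position: [600.2, 18.1, 181.0]
ee_rot: [-0.609, 0.793, -0.004, 0.007]
contact_force: [1.3, 0.1, 0.5]
gripper_width: 32.7
grasp_force: 59.7
```

```bash
python3 -m jog '[[[-0.1,-0.28,0.2],[0,0,0],1],[[-0.2,-0.56,0.3],[0,0,0],1],[[-0.28,-0.85,0.3],[0,0,0],1]]'
python3 -m jog '[[[-0.1,-0.28,0],[0,0,0],1],[[-0.2,-0.56,0],[0,0,0],1],[[-0.28,-0.85,0],[0,0,0],1]]'
python3 -m jog '[[[-0.1,-0.28,0],[0,0,0],1],[[-0.2,-0.56,0],[0,0,0],1],[[-0.28,-0.85,0],[0,0,0],1]]'
python3 -m jog '[[[-0.1,-0.28,0],[0,0,0],1],[[-0.2,-0.56,0],[0,0,0],1],[[-0.28,-0.85,0],[0,0,0],1]]'
python3 -m jog '[[[-0.1,-0.28,0],[0,0,0],1],[[-0.2,-0.56,-0.2],[0,0,0],1],[[-0.29,-0.85,-0.5],[0,0,0],1],[[-0.29,-0.85,-0.8],[0,0,0],1],[[-0.29,-0.85,-0.8],[0,0,0],1],[[-0.29,-0.85,-0.8],[0,0,0],1],[[-0.29,-0.85,-0.8],[0,0,0],1]]'
python3 - <<'E'
from h import *
s=read_state();print(s['position'],s['ee_rot'],s['joints'])
g=cam('side');gt=cam('top')
c=g['frame'][240:480,300:540];d=gt['frame'][190:370,380:560]
cv2.imwrite('pics/c3.png',np.hstack([cv2.resize(c,(400,400)),cv2.resize(d,(400,400))])[...,::-1])
E
```

```text
clock: 4.15
position: [568.2, -68.1, 205.2]
ee_rot: [-0.609, 0.793, -0.002, 0.002]
contact_force: [0.6, -0.0, -0.8]
gripper_width: 32.8
grasp_force: 59.7
clock: 4.45
position: [539.0, -153.5, 203.2]
ee_rot: [-0.609, 0.793, -0.001, 0.001]
contact_force: [0.4, -0.1, -1.4]
gripper_width: 32.9
grasp_force: 59.7
clock: 4.75
position: [511.0, -238.6, 203.2]
ee_rot: [-0.609, 0.793, -0.001, 0.001]
contact_force: [0.7, 1.0, 0.7]
gripper_width: 32.9
grasp_force: 59.7
clock: 5.05
position: [483.0, -323.6, 203.2]
ee_rot: [-0.609, 0.793, -0.001, 0.001]
contact_force: [0.9, 0.2, -0.2]
gripper_width: 32.9
grasp_force: 59.7
clock: 5.75
position: [455.9, -407.8, 124.7]
ee_rot: [-0.609, 0.793, -0.002, 0.001]
contact_force: [0.6, -0.2, -0.0]
gripper_width: 32.9
grasp_force: 59.7
[ 455.92229499 -407.84943132  124.71709035] [-6.09248864e-01  7.92976233e-01 -2.03502638e-03  6.10719417e-04] [-4.65166784e-01  4.52103301e-01 -1.71856410e-01  8.31342878e-04
 -9.42640971e-01  2.04112822e-01]
```

View pics/c3.png

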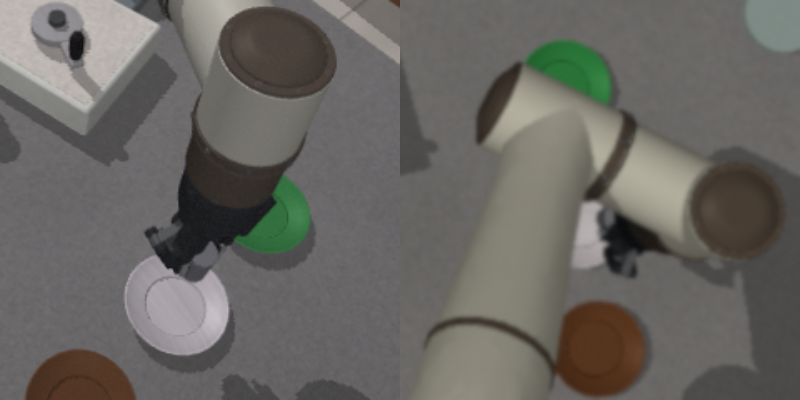

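The stopper is in the gripper above the metal dish (side crop (200,260), dish centre about (175,305)). I'll lower it until it touches.

```bash
python3 -m jog '[[[0,0,-0.4],[0,0,0],1],[[0,0,-0.7],[0,0,0],1],[[0,0,-0.9],[0,0,0],1],[[0,0,-1],[0,0,0],1],[[0,0,-1],[0,0,0],1],[[0,0,-1],[0,0,0],1]]'
python3 -m jog '[[[0,0,-0.03],[0,0,0],1],[[0,0,-0.03],[0,0,0],1],[[0,0,-0.03],[0,0,0],1]]'
```

```text
clock: 6.45
position: [455.5, -408.0, 23.8]
ee_rot: [-0.609, 0.793, -0.001, 0.0]
contact_force: [0.5, -0.1, -0.1]
gripper_width: 33.0
grasp_force: 59.7
clock: 6.75
position: [455.0, -407.8, 20.3]
ee_rot: [-0.609, 0.793, -0.001, 0.0]
contact_force: [0.0, 1.1, 1.5]
gripper_width: 33.0
grasp_force: 59.8
```

```bash
python3 -m jog '[[[0,0,0],[0,0,0],0.1],[[0,0,0],[0,0,0],0],[[0,0,0],[0,0,0],-0.2],[[0,0,0],[0,0,0],-0.35],[[0,0,0],[0,0,0],-0.35],[[0,0,0.1],[0,0,0],-0.35],[[0,0,0.4],[0,0,0],-0.35],[[0,0,0.8],[0,0,0],-0.35],[[0,0,1],[0,0,0],-0.35]]'
python3 -m jog '[[[0,0,0.5],[0,0,0],-0.35],[[0,0,1],[0,0,0],-0.35],[[0,0,1],[0,0,0],-0.35]]'
python3 -m jog '[[[0.06,0.45,0],[0,0,-0.04],-0.35],[[0.13,0.915,0],[0,0,-0.08],-0.35],[[0.13,0.915,0],[0,0,-0.08],-0.35]]'
python3 -m jog '[[[0.06,0.45,0],[0,0,-0.04],-0.35],[[0.13,0.915,0],[0,0,-0.08],-0.35],[[0.13,0.915,0],[0,0,-0.08],-0.35]]'
python3 - <<'E'
from h import *
W=cloud(cam('top'));q=(abs(W[...,0]-455)<58)&(abs(W[...,1]+407)<58)&(W[...,2]>30)&(W[...,2]<90)
p=W[q];print(len(p),p.mean(0) if len(p) else 0,p.max(0) if len(p) else 0, p.min(0) if len(p) else 0)
E
```

```text
clock: 7.65
position: [455.9, -408.6, 123.7]
ee_rot: [-0.609, 0.793, -0.003, 0.001]
contact_force: [0.6, -0.6, -0.3]
gripper_width: 57.6
grasp_force: 0.0
clock: 7.95
position: [457.7, -410.2, 229.2]
ee_rot: [-0.609, 0.793, -0.009, 0.002]
contact_force: [0.5, -0.8, 0.4]
gripper_width: 57.7
grasp_force: 0.0
clock: 8.25
position: [467.7, -312.2, 220.4]
ee_rot: [-0.542, 0.841, -0.0, 0.001]
contact_force: [0.4, -0.1, 0.5]
gripper_width: 57.7
grasp_force: 0.0
clock: 8.55
position: [481.0, -221.1, 220.2]
ee_rot: [-0.47, 0.883, -0.0, 0.001]
contact_force: [-0.7, -0.4, 1.0]
gripper_width: 57.8
grasp_force: 0.0
108 [ 450.03618015 -409.2543378    49.71952308] [ 466.86562548 -392.88764545   56.87411343] [ 437.06869122 -424.50122624   31.85712453]
```

The stopper stands upright in the dish. Now on to the selector.

```bash
python3 -m jog '[[[0.06,0.45,0],[0,0,-0.04],-0.35],[[0.13,0.915,0],[0,0,-0.086],-0.35],[[0.13,0.915,0],[0,0,-0.086],-0.35]]'
python3 -m jog '[[[0.06,0.45,0],[0,0,-0.04],-0.35],[[0.13,0.915,0],[0,0,-0.086],-0.35],[[0.13,0.915,0],[0,0,-0.086],-0.35]]'
python3 -m jog '[[[0.06,0.45,0],[0,0,-0.04],-0.35],[[0.13,0.915,0],[0,0,-0.086],-0.35],[[0.13,0.915,0],[0,0,-0.086],-0.35]]'
python3 -m jog '[[[0.06,0.45,0],[0,0,-0.04],-0.35],[[0.13,0.915,0],[0,0,-0.086],-0.35],[[0.13,0.915,0],[0,0,-0.086],-0.35],[[0.13,0.915,0],[0,0,-0.086],-0.35],[[0.13,0.915,0],[0,0,-0.086],-0.35]]'
python3 - <<'E'
from h import *
from scipy.spatial.transform import Rotation as Ro
s=read_state();print(s['position'],Ro.from_quat(s['ee_rot']).as_matrix().round(3),s['joints'])
E
```

```text
clock: 8.9
position: [494.3, -130.5, 219.8]
ee_rot: [-0.388, 0.922, -0.0, 0.001]
contact_force: [0.3, -0.7, 1.4]
gripper_width: 57.7
grasp_force: 0.0
clock: 9.2
position: [507.6, -39.2, 219.7]
ee_rot: [-0.303, 0.953, -0.0, 0.001]
contact_force: [-1.0, -0.2, -0.8]
gripper_width: 58.0
grasp_force: 0.0
clock: 9.5
position: [520.9, 52.2, 219.5]
ee_rot: [-0.216, 0.976, 0.0, 0.001]
contact_force: [-0.0, -0.9, 0.3]
gripper_width: 57.8
grasp_force: 0.0
clock: 10.0
position: [532.5, 139.8, 219.2]
ee_rot: [-0.126, 0.992, -0.0, -0.0]
contact_force: [-0.6, 0.4, 0.2]
gripper_width: 57.5
grasp_force: 0.0
[532.48588013 139.77790612 219.17904095] [[-0.968 -0.25  -0.001]
 [-0.25   0.968 -0.001]
 [ 0.001 -0.    -1.   ]] [ 5.51293759e-01  2.68192913e-01 -1.94961864e-01  1.54544193e-04
 -1.10849746e+00 -1.86984561e+00]
```

```bash
python3 -m jog '[[[-0.01,0.017,-0.4],[0,0,0],-0.35],[[-0.01,0.017,-0.8],[0,0,0],-0.35],[[-0.01,0.017,-1],[0,0,0],-0.35]]'
python3 -m jog '[[[0,0,-0.15],[0,0,0],-0.2],[[0,0,-0.28],[0,0,0],-0.2],[[0,0,-0.28],[0,0,0],-0.2],[[0,0,-0.28],[0,0,0],0.2],[[0,0,-0.28],[0,0,0],0.5],[[0,0,-0.28],[0,0,0],0.7],[[0,0,-0.28],[0,0,0],1],[[0,0,-0.28],[0,0,0],1],[[0,0,-0.28],[0,0,0],1],[[0,0,-0.28],[0,0,0],1]]'
```

```text
clock: 10.3
position: [529.6, 140.4, 116.4]
ee_rot: [-0.125, 0.992, -0.001, -0.002]
contact_force: [-0.1, -1.5, -0.4]
gripper_width: 57.6
grasp_force: 0.0
clock: 11.3
position: [532.4, 141.4, 92.9]
ee_rot: [-0.127, 0.992, -0.001, 0.001]
contact_force: [3.2, -7.4, 2.0]
gripper_width: 15.0
grasp_force: 59.4
```

```bash
python3 -m jog '[[[0.003,-0.01,0.05],[0,0,0],1],[[0.003,-0.01,0.1],[0,0,0],1],[[0.003,-0.01,0.16],[0,0,0],1],[[0.003,-0.01,0.16],[0,0,0],1],[[0.003,-0.01,0.16],[0,0,0],1]]'
```

```text
clock: 11.8
position: [532.3, 141.3, 107.0]
ee_rot: [-0.126, 0.992, -0.0, 0.001]
contact_force: [5.5, -3.8, -9.2]
gripper_width: 15.1
grasp_force: 58.4
```

```bash
python3 -m jog '[[[0.005,-0.003,0.01],[0,0,-0.04],1],[[0.005,-0.003,0.01],[0,0,-0.09],1],[[0.005,-0.003,0.01],[0,0,-0.14],1],[[0.005,-0.003,0.01],[0,0,-0.19],1],[[0.005,-0.003,0.01],[0,0,-0.24],1],[[0.005,-0.003,0.01],[0,0,-0.292],1],[[0.005,-0.003,0.01],[0,0,-0.292],1],[[0.005,-0.003,0.01],[0,0,-0.292],1]]'
python3 - <<'E'
from h import *
s=read_state();q=s['ee_rot'];print(np.rad2deg(2*np.arctan2(q[1],q[0])),s['joints'],s['wrist_torque'])
E
```

```text
clock: 12.6
position: [532.6, 140.4, 107.6]
ee_rot: [0.178, 0.984, -0.001, 0.0]
contact_force: [5.4, -6.4, -9.3]
gripper_width: 15.2
grasp_force: 58.6
159.43560044904044 [ 5.52873518e-01  3.82884575e-01 -3.41504138e-01  1.89521472e-03
 -8.46892977e-01 -2.48384190e+00] [-1.67806348 -1.81253235  0.03782097]
```

```bash
python3 -m jog '[[[0,0,-0.05],[0,0,0],1],[[0,0,-0.1],[0,0,0],1],[[0,0,-0.14],[0,0,0],1],[[0,0,-0.165],[0,0,0],1],[[0,0,-0.165],[0,0,0],1],[[0,0,-0.165],[0,0,0],1]]'
python3 -m jog '[[[0,0,0],[0,0,0],0.6],[[0,0,0],[0,0,0],0.3],[[0,0,0],[0,0,0],0],[[0,0,0],[0,0,0],-0.2],[[0,0,0],[0,0,0],-0.2],[[0,0,0.1],[0,0,0],-0.2],[[0,0,0.5],[0,0,0],-0.2],[[0,0,0.9],[0,0,0],-0.2],[[0,0,0.9],[0,0,0],-0.2]]'
python3 -m jog '[[[0.1,-0.4,0.1],[0,0,0],-0.2],[[0.1,-0.8,0.1],[0,0,0],-0.2],[[0.1,-0.9,0.1],[0,0,0],-0.2],[[0.1,-0.9,0.1],[0,0,0],-0.2]]'
cat > sel.py <<'E'
from h import *
W=cloud(cam('top'));q=(np.hypot(W[...,0]-531.5,W[...,1]-141.5)<40)&(W[...,2]>108)&(W[...,2]<160);p=W[q];m=p.mean(0)
e,v=np.linalg.eigh(np.cov((p-m)[:,:2].T));print('bar',len(p),m,np.rad2deg(np.arctan2(v[1,1],v[0,1])),'z',np.percentile(p[:,2],[50,90]))
g=cam('side');save(g,'side4.png');t=cam('top')
cv2.imwrite('pics/c4.png',np.hstack([cv2.resize(g['frame'][170:310,200:400],(560,400)),cv2.resize(t['frame'][210:310,220:280],(240,400))])[...,::-1])
E
python3 sel.py
```

```text
clock: 13.2
position: [532.8, 140.4, 92.9]
ee_rot: [0.178, 0.984, -0.001, 0.001]
contact_force: [1.3, -6.1, 0.3]
gripper_width: 15.4
grasp_force: 60.0
clock: 14.1
position: [535.9, 143.5, 188.9]
ee_rot: [0.177, 0.984, 0.004, 0.006]
contact_force: [1.1, 0.3, -0.1]
gripper_width: 50.9
grasp_force: 0.0
clock: 14.5
position: [542.1, 50.7, 192.1]
ee_rot: [0.179, 0.984, 0.0, 0.0]
contact_force: [0.5, 0.4, -0.6]
gripper_width: 51.0
grasp_force: 0.0sel.py:2: RuntimeWarning: Mean of empty slice.
  W=cloud(cam('top'));q=(np.hypot(W[...,0]-531.5,W[...,1]-141.5)<40)&(W[...,2]>108)&(W[...,2]<160);p=W[q];m=p.mean(0)
  ret = um.true_divide(
  avg = a.mean(axis, **keepdims_kw)
sel.py:3: RuntimeWarning: Degrees of freedom <= 0 for slice
  e,v=np.linalg.eigh(np.cov((p-m)[:,:2].T));print('bar',len(p),m,np.rad2deg(np.arctan2(v[1,1],v[0,1])),'z',np.percentile(p[:,2],[50,90]))
  c *= np.true_divide(1, fact)
  c *= np.true_divide(1, fact)
Traceback (most recent call last):
  File "sel.py", line 3, in <module>
    e,v=np.linalg.eigh(np.cov((p-m)[:,:2].T));print('bar',len(p),m,np.rad2deg(np.arctan2(v[1,1],v[0,1])),'z',np.percentile(p[:,2],[50,90]))
                                                                                                             ~~~~~~~~~~~~~^^^^^^^^^^^^^^^^
IndexError: index -1 is out of bounds for axis 0 with size 0
```

```bash
python3 -m jog '[[[0.04,-0.4,0],[0,0,0],-0.2],[[0.08,-0.8,0],[0,0,0],-0.2],[[0.08,-0.8,0],[0,0,0],-0.2]]'
python3 -m jog '[[[0.04,-0.4,0],[0,0,0],-0.2],[[0.076,-0.74,0],[0,0,0],-0.2],[[0.076,-0.74,0],[0,0,0],-0.2],[[0.076,-0.74,0],[0,0,0],-0.2],[[0.076,-0.74,0],[0,0,0],-0.2]]'
sed -i '2,3d' sel.py
python3 sel.py; python3 -c "
from h import *
s=read_state();print(s['position'],s['joints'])"
```

```text
clock: 14.85
position: [550.4, -29.9, 191.6]
ee_rot: [0.179, 0.984, -0.0, -0.0]
contact_force: [-0.3, 0.8, -0.5]
gripper_width: 51.4
grasp_force: 0.0
clock: 15.35
position: [558.0, -100.7, 191.7]
ee_rot: [0.177, 0.984, 0.0, -0.0]
contact_force: [-1.0, -0.4, 0.3]
gripper_width: 51.2
grasp_force: 0.0
[ 557.95151485 -100.75580613  191.85786017] [ 1.07004544e-01  3.18283852e-01 -1.96175662e-01 -1.19579845e-04
 -1.05623914e+00 -2.03412042e+00]
```

View pics/c4.png

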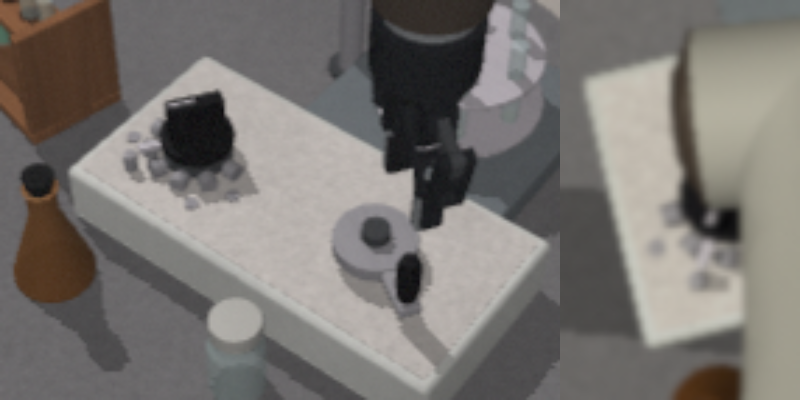

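The bar and pointer now face the tall pin (side crop (150,145)), and the knob sits low. Next is the crank.

```bash
python3 -m jog '[[[-0.002,-0.026,-0.4],[0,0,0],-0.2],[[-0.002,-0.026,-0.8],[0,0,0],-0.2],[[-0.002,-0.026,-0.93],[0,0,0],-0.2],[[-0.002,-0.026,-0.93],[0,0,0],-0.2],[[-0.002,-0.026,-0.93],[0,0,0],-0.2]]'
python3 -m jog '[[[0,0,0],[0,0,0],0.1],[[0,0,0],[0,0,0],0.3],[[0,0,0],[0,0,0],0.5],[[0,0,0],[0,0,0],0.6],[[0,0,0],[0,0,0],0.7],[[0,0,0],[0,0,0],1],[[0,0,0],[0,0,0],1],[[0,0,0],[0,0,0],1]]'
python3 -c "
from h import *
s=read_state();p=s['position'];print(p,s['joints'][5]);d=p[:2]-[579.4,-42.4];print(np.hypot(*d),np.rad2deg(np.arctan2(d[1],d[0])))
a0=np.arctan2(-60.9,-21.6)
for k in range(0,37): 
  a=a0-k*np.pi/18;print(k,(65*np.array([np.cos(a)-np.cos(a0),np.sin(a)-np.sin(a0)])/100).round(3))"
```

```text
clock: 15.95
position: [559.0, -104.4, 100.3]
ee_rot: [0.177, 0.984, -0.0, 0.001]
contact_force: [1.3, 0.6, -0.6]
gripper_width: 50.9
grasp_force: 0.0
clock: 16.75
position: [558.3, -105.2, 100.2]
ee_rot: [0.178, 0.984, -0.0, 0.001]
contact_force: [-0.8, -2.1, 5.3]
gripper_width: 18.1
grasp_force: 58.4
[ 558.33548328 -105.16265706  100.18541149] -2.0290158893688672
66.2032097861642 -108.55287587423747
0 [0. 0.]
1 [-0.103  0.047]
2 [-0.196  0.111]
3 [-0.277  0.191]
4 [-0.343  0.283]
5 [-0.392  0.385]
6 [-0.422  0.494]
7 [-0.433  0.607]
8 [-0.424  0.72 ]
9 [-0.395  0.83 ]
10 [-0.348  0.933]
11 [-0.284  1.026]
12 [-0.205  1.107]
13 [-0.112  1.173]
14 [-0.01   1.222]
15 [0.099 1.252]
16 [0.212 1.263]
17 [0.325 1.254]
18 [0.435 1.225]
19 [0.538 1.178]
20 [0.631 1.114]
21 [0.712 1.035]
22 [0.778 0.942]
23 [0.826 0.84 ]
24 [0.856 0.731]
25 [0.867 0.618]
26 [0.858 0.505]
27 [0.83  0.395]
28 [0.783 0.292]
29 [0.719 0.199]
30 [0.639 0.118]
31 [0.547 0.052]
32 [0.445 0.004]
33 [ 0.335 -0.027]
34 [ 0.223 -0.037]
35 [ 0.11  -0.028]
36 [ 0. -0.]
```

```bash
python3 -m jog '[[[-0.103,0.047,0],[0,0,0],1],[[-0.196,0.111,0],[0,0,0],1],[[-0.277,0.191,0],[0,0,0],1],[[-0.343,0.283,0],[0,0,0],1]]'
python3 -m jog '[[[-0.049,0.102,0],[0,0,0],1],[[-0.079,0.211,0],[0,0,0],1],[[-0.09,0.324,0],[0,0,0],1],[[-0.081,0.437,0],[0,0,0],1],[[-0.052,0.547,0],[0,0,0],1]]'
```

```text
clock: 17.15
position: [522.9, -77.1, 100.2]
ee_rot: [0.178, 0.984, -0.001, 0.0]
contact_force: [-2.0, -1.4, 7.7]
gripper_width: 18.3
grasp_force: 59.1
clock: 17.65
position: [517.1, -21.6, 100.2]
ee_rot: [0.178, 0.984, -0.0, -0.001]
contact_force: [-3.0, -0.5, 8.4]
gripper_width: 18.0
grasp_force: 59.3
```

Forces are low. Next, quarters 2 to 4.

```bash
python3 -m jog '[[[0.047,0.103,0],[0,0,0],1],[[0.111,0.196,0],[0,0,0],1],[[0.19,0.277,0],[0,0,0],1],[[0.283,0.343,0],[0,0,0],1],[[0.385,0.392,0],[0,0,0],1],[[0.494,0.422,0],[0,0,0],1],[[0.607,0.433,0],[0,0,0],1],[[0.72,0.424,0],[0,0,0],1],[[0.83,0.395,0],[0,0,0],1]]'
python3 -m jog '[[[0.103,-0.047,0],[0,0,0],1],[[0.196,-0.111,0],[0,0,0],1],[[0.277,-0.19,0],[0,0,0],1],[[0.343,-0.283,0],[0,0,0],1],[[0.391,-0.385,0],[0,0,0],1],[[0.421,-0.494,0],[0,0,0],1],[[0.432,-0.607,0],[0,0,0],1],[[0.423,-0.72,0],[0,0,0],1],[[0.395,-0.83,0],[0,0,0],1]]'
python3 -m jog '[[[-0.047,-0.103,0],[0,0,0],1],[[-0.111,-0.196,0],[0,0,0],1],[[-0.191,-0.277,0],[0,0,0],1],[[-0.283,-0.343,0],[0,0,0],1],[[-0.385,-0.391,0],[0,0,0],1],[[-0.495,-0.422,0],[0,0,0],1],[[-0.607,-0.432,0],[0,0,0],1],[[-0.72,-0.423,0],[0,0,0],1],[[-0.83,-0.395,0],[0,0,0],1],[[-0.83,-0.395,0],[0,0,0],1],[[-0.83,-0.395,0],[0,0,0],1],[[-0.83,-0.395,0],[0,0,0],1]]'
python3 -c "
from h import *
s=read_state();p=s['position'];print(p);d=p[:2]-[579.4,-42.4];print(np.hypot(*d),np.rad2deg(np.arctan2(d[1],d[0])))"
```

```text
clock: 18.55
position: [601.9, 17.4, 100.2]
ee_rot: [0.178, 0.984, -0.0, 0.001]
contact_force: [-2.4, -3.4, 6.6]
gripper_width: 18.0
grasp_force: 59.0
clock: 19.45
position: [639.7, -65.4, 100.1]
ee_rot: [0.178, 0.984, -0.0, -0.001]
contact_force: [-6.0, 4.0, 9.1]
gripper_width: 17.9
grasp_force: 59.3
clock: 20.65
position: [558.1, -105.1, 100.2]
ee_rot: [0.178, 0.984, -0.0, 0.001]
contact_force: [-0.8, -1.8, 7.5]
gripper_width: 18.0
grasp_force: 59.1
[ 558.06196039 -105.09747307  100.15730174]
66.22903489799685 -108.79515072908819
```

```bash
python3 -m jog '[[[0,0,0],[0,0,0],0.5],[[0,0,0],[0,0,0],0.3],[[0,0,0],[0,0,0],0],[[0,0,0],[0,0,0],-0.2],[[0,0,0],[0,0,0],-0.2],[[0,0,0.1],[0,0,0],-0.2],[[0,0,0.4],[0,0,0],-0.2],[[0,0,0.8],[0,0,0],-0.2],[[0,0,1],[0,0,0],-0.2]]'
python3 -m jog '[[[-0.1,-0.4,0.3],[0,0,0],-0.2],[[-0.3,-0.8,0.5],[0,0,0],-0.2],[[-0.4,-1,0.5],[0,0,0],-0.2],[[-0.4,-1,0.5],[0,0,0],-0.2]]'
python3 -m jog '[[[-0.2,-0.4,0],[0,0,0],-0.2],[[-0.4,-0.8,0],[0,0,0],-0.2],[[-0.5,-1,0],[0,0,0],-0.2],[[-0.5,-1,0],[0,0,0],-0.2]]'
python3 -m jog '[[[-0.2,-0.4,0],[0,0,0],-0.2],[[-0.4,-0.8,0],[0,0,0],-0.2],[[-0.5,-1,0],[0,0,0],-0.2],[[-0.5,-1,0],[0,0,0],-0.2],[[-0.5,-1,0],[0,0,0],-0.2]]'
sed 's/top0.npz/top9.npz/;s/c1.png/c9.png/;s/side0/side9/' m.py > m9.py
python3 - <<'E'
from h import *
for n in('top','side'):
    g=cam(n);np.savez(n+'9.npz',W=cloud(g),f=g['frame'])
    cv2.imwrite('pics/f_%s.png'%n,cv2.resize(g['frame'][120:420,100:500],(400,300))[...,::-1])
a,b=cv2.imread('pics/f_top.png'),cv2.imread('pics/f_side.png');cv2.imwrite('pics/f.png',np.hstack([a,b]))
E
python3 m9.py
python3 - <<'E'
from h import *
for n in('top0','top9'):
    W=np.load(n+'.npz')['W']
    q=(np.hypot(W[...,0]-531.5,W[...,1]-141.5)<33)&(W[...,2]>112)&(W[...,2]<140);p=W[q];m=p.mean(0);e,v=np.linalg.eigh(np.cov((p-m)[:,:2].T))
    print(n,'bar ang',np.rad2deg(np.arctan2(v[1,1],v[0,1])),m,'z',np.median(p[:,2]))
E
```

```text
clock: 21.55
position: [559.2, -104.9, 203.2]
ee_rot: [0.178, 0.984, 0.0, 0.003]
contact_force: [0.8, 0.3, 0.6]
gripper_width: 51.0
grasp_force: 0.0
clock: 21.95
position: [516.6, -206.8, 250.6]
ee_rot: [0.18, 0.984, 0.0, 0.001]
contact_force: [0.5, 0.3, -0.4]
gripper_width: 51.3
grasp_force: 0.0
clock: 22.35
position: [466.6, -306.1, 248.8]
ee_rot: [0.18, 0.984, -0.0, -0.0]
contact_force: [1.1, 0.9, -0.2]
gripper_width: 51.1
grasp_force: 0.0
clock: 22.85
position: [418.1, -404.0, 248.6]
ee_rot: [0.178, 0.984, 0.0, -0.0]
contact_force: [-0.2, 0.9, -0.2]
gripper_width: 51.2
grasp_force: 0.0
deck ((568.8870239257812, 38.030609130859375), (189.88397216796875, 379.6805114746094), 14.594583511352539) 60.74225619321307
[[ 429.17303  197.822  ]
 [ 524.84406 -169.60735]
 [ 708.601   -121.76079]
 [ 612.93     245.66856]]
dish 2 [ 433.2 -391.9   10.2] circ [ 433.2 -391.9] 72.9 zmax 10.4
top0 bar ang -165.27811255098837 [531.12452263 141.28104276 122.28433378] z 122.40037777818216
top9 bar ang 158.53998468958926 [531.13013907 141.25733271 122.81839074] z 122.74461720538928m9.py:11: RuntimeWarni
[... 205 characters left out ...]
m.true_divide(
Traceback (most recent call last):
  File "m9.py", line 12, in <module>
    blob('dish',435,490,262,315,10,30); blob('stopper',298,319,222,245,98,115)
                                        ~~~~^^^^^^^^^^^^^^^^^^^^^^^^^^^^^^^^^^
  File "m9.py", line 11, in blob
    p=W[q]; (c,rad)=cv2.minEnclosingCircle(p[:,:2].astype(np.float32)); print(n,len(p),np.round(p.mean(0),1),'circ',np.round(c,1),round(rad,1),'zmax',round(p[:,2].max(),1))
                                                                                                                                                            ~~~~~~~~~~^^
ValueError: zero-size array to reduction operation maximum which has no identity
```

View pics/f.png

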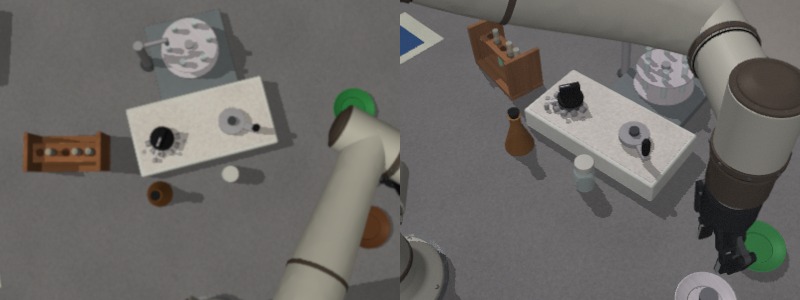

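The selector reads seated at about −36° with the height unchanged, the deck is clear and the stopper is in the dish. Last check: crank, flask, jar and rack against the start.

```bash
python3 - <<'E'
import re
s=open('m9.py').read(); s=s.replace("blob('dish',435,490,262,315,10,30); blob('stopper',298,319,222,245,98,115)","").split("blob('green'")[0]
exec(s)
a,b=np.load('top0.npz')['f'],np.load('top9.npz')['f']
sl=np.s_[236:262,342:370]
print('crank shift px',cv2.phaseCorrelate(a[sl].mean(2).astype(np.float32),b[sl].mean(2).astype(np.float32)))
E
```

```text
deck ((568.8870239257812, 38.030609130859375), (189.88397216796875, 379.6805114746094), 14.594583511352539) 60.74225619321307
[[ 429.17303  197.822  ]
 [ 524.84406 -169.60735]
 [ 708.601   -121.76079]
 [ 612.93     245.66856]]
crank 46 [ 557.9 -103.1  127.7] circ [ 557.7 -103.1] 9.5 zmax 133.7
boss 80 [578.7 -43.1  94.1] circ [579.7 -53.2] 34.1 zmax 99.0
disc 529 [577.1 -46.8  84.7] circ [575.3 -54.9] 48.6 zmax 89.9
flask 155 [386.2 150.1  99.6] circ [400.7 169.1] 41.9 zmax 122.7
jar 209 [440.  -38.7  84.8] circ [440.1 -38.8] 21.2 zmax 92.5
bar 126 [531.1 141.3 122.8] circ [531.  140.5] 25.3 zmax 131.3
rack 2043 [493.1 395.5 100.4] circ [493.3 392.9] 112.5 zmax 134.3
skirt 359 [528.5 141.5  85.8] circ [524.2 145.6] 40.8 zmax 92.9
crank shift px ((0.06641580278927428, 0.5248085658369313), 1.001056671436922)
```

Everything is back where it started.

```bash
python3 -c "
from bench import job_done;print(job_done())"
```

```text
the job is handed in; nothing more can be done
None
```

I handed the job in at about 23 s: the stopper is in the metal dish, the selector is home at the −35° marker stop, the crank is back at its start after one clockwise turn, and the flask, jar and rack have not moved; no verdict came back.

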